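# Latch the lid of a plant culture box

## Task

Press the lid of the clear culture box down until it sits fully home, then snap its four hinged clips down over the rim: first the one at the corner with the small round vent, next the one diagonally opposite, then the remaining two. Press by feel and gently, with no more than about 2 kg of push (20 N), make sure every clip has clicked fully home, leave the jars and the burner alone, and take the hand away.

Things in the scene. Friction and masses are not known exactly. Their poses are not given: they have to be found in the camera images.
- box: Clear plant culture box fixed on an aluminium base plate 220 x 170 mm; white lid 186 (x) x 146 mm (y). Origin: centre of the base plate's underside, on the bench; z up, x along the long side. Rim flange top at z 80 mm; lid's flat top at 88 with the lid home. A proud lid carries pad, vent and clips higher by joint lid. Pushing with over 25 N on box, lid or clips overstrains them.
- pad (a point): Centre of the top of the round grey rubber push pad (44 mm across, 12 mm high) in the middle of the lid; 100 mm above the box's origin with the lid home. Push the lid down here; the pad yields about 1 mm per 4 N.
- vent (a point): Centre of the top of the small round grey vent disc (20 mm across, 6 mm high, dark middle) on the lid, at x +77, y +50 mm of the box: it marks the first corner.
- hinge_a (a point): NOMINAL hinge of clip_a, lid home: box x +48, y +38, z 94 mm; hinges b, c, d likewise at (-48, +38), (-48, -38), (+48, -38). Hinge axes run along box x. The rim is uneven: each real clip, with its hinge and the rib it snaps over, sits up to 4 mm above or below this, differently at each corner; that offset is not measured and this point does not show it.
- lid (a joint): Height of the lid above its seat, m: 0 = fully home, up to 0.010 = standing proud on its gasket; straight up and down, held by friction: pressing the pad with about 3 to 8 N moves it, then it stops hard at 0 and stays.
- clip_a (a joint): Grey clip at the vent corner (box +x, +y). Angle, rad: 0 = closed and snapped, 0.35 to 0.65 (standing up) at the start; stays where left. 26 mm wide plate reaching 42 mm outward (+-y) from its hinge over the lid's edge; upper face 4 mm above the hinge axis; lip at the tip 19 mm below it. All four clips are alike. Follow its tip down and outward, and push 30 to 38 mm from the hinge.
- clip_b (a joint): Clip at the box's -x, +y corner, like clip_a. How clips behave: swinging takes 1 to 2 N; from about 0.16 rad the lip rides on a springy rib; pushed 35 mm from the hinge it takes about 9 to 13 N to go over, and it snaps only in the last 0.05 rad (1.5 mm), then stops hard at 0 and stays. Let go too early it is left at 0.03 to 0.15 rad, not closed.
- clip_c (a joint): Clip at the box's -x, -y corner, diagonally opposite clip_a; like clip_a. Angle, rad: 0 = closed and snapped.
- clip_d (a joint): Clip at the box's +x, -y corner, diagonally opposite clip_b; like clip_a. Angle, rad: 0 = closed and snapped.
- jar_1: Bystander, to be left alone: a glass culture jar with a white cap, 68 mm across and 105 mm tall; origin at the centre of its underside.
- jar_2: Bystander, to be left alone: a glass culture jar with a white cap, 68 mm across and 105 mm tall; origin at the centre of its underside.
- burner: Bystander, to be left alone: a steel spirit burner, 72 mm across and 85 mm tall; origin at the centre of its underside.

How it is judged (in metres and radians):
On the way, in this order (a step that is already met when the one before it is completed fails the run):
1. the lid is pressed fully home while all four clips are open (value of joint lid below 0.0015 m and value of joint each of clip_a, clip_b, clip_c, clip_d above 0.25 rad), for 0.1 s.
2. the clip at the vent corner, and no other, is snapped shut (value of joint lid below 0.0015 m and value of joint clip_a below 0.025 rad and value of joint each of clip_b, clip_c, clip_d above 0.25 rad), for 0.2 s.
3. the diagonally opposite clip is snapped shut, the other two still open (value of joint lid below 0.0015 m and value of joint each of clip_a, clip_c below 0.025 rad and value of joint each of clip_b, clip_d above 0.25 rad), for 0.2 s.
4. all four clips are snapped shut (value of joint lid below 0.0015 m and value of joint each of clip_a, clip_b, clip_c, clip_d below 0.025 rad), for 0.2 s.
At the end, for the whole second after the job is handed in: The lid is within 1.5 mm of fully home and all four clips are within 0.025 rad of fully closed; the jars and the burner stand still where they were (all of step 4 and linear speed of each of jar_1, jar_2, burner below 0.02 m/s); the robot touches nothing.
It fails at once if the robot pushes on the box, its lid or a clip with more than 25 N (contact force between any of the fingers, the arm and box above 25 N).
It fails at once if a clip other than the vent-corner clip is shut first, or a third one before its opposite ((value of joint clip_b below 0.025 rad and value of joint clip_a above 0.25 rad) or (value of joint clip_c below 0.025 rad and value of joint clip_a above 0.25 rad) or (value of joint clip_d below 0.025 rad and value of joint clip_a above 0.25 rad) or (value of joint clip_b below 0.025 rad and value of joint clip_c above 0.25 rad) or (value of joint clip_d below 0.025 rad and value of joint clip_c above 0.25 rad)).
It fails at once if jar_1 is pushed more than 15 mm or tipped (distance of jar_1 from where it was at the start of the episode above 0.015 m or angle between jar_1's own z axis and vertical above 0.2 rad).
It fails at once if jar_2 is pushed more than 15 mm or tipped (distance of jar_2 from where it was at the start of the episode above 0.015 m or angle between jar_2's own z axis and vertical above 0.2 rad).
It fails at once if burner is pushed more than 15 mm or tipped (distance of burner from where it was at the start of the episode above 0.015 m or angle between burner's own z axis and vertical above 0.2 rad).
It also fails if it takes over 72 s, if anything falls off the work surface, if the arm or the gripper's body presses on something with over 40 N, if the wrist force passes 120 N, or if a joint passes its speed limit or range.

## Robot

A 6-joint arm with a two-finger parallel gripper is mounted at the origin on the work surface. World frame = base frame: x ahead of the robot, y to its left, z up, the work surface at z = 0. Lengths are in m, angles in degrees, forces in N, time in s.
With the tool pointing down it reaches from about 0.325 to 0.775 m from the base axis. Payload 5.5 kg.
Tool frame: the origin (TCP) lies midway between the tips of the shut fingers; the grasp point (between the pads) lies 19 mm behind it; z points along the fingers, y is the direction in which the jaws open and shut (so a half turn about z gives the same grasp; the last joint's range is limited). The gripper opens to 88 mm and grips with 3 to 60 N. Pads are 20 mm wide; open, the fingers measure 115 mm over their backs; the gripper's body (75 mm by 178 mm) begins 61 mm behind the grasp point.
Start: joints at [-76.072, 5.22, 70.514, -0, 104.267, -3.249], TCP at [0.177, -0.573, 0.223] pointing down, gripper open.
Joint ranges: [-164.24, 164.24], [-49.07, 125.15], [9.68, 141.18], [-86.29, 266.29], [3.28, 154.24], [-151.56, 151.56]. Speed limits (degrees/s): [147.25, 147.25, 172.46, 180, 180, 180].

## Interface

Orientations are given as a 3x3 rotation matrix whose columns are the frame's x, y, z axes.
In Python, from plant import ctrl gives the robot as it stands.
- The arm moves only by the tool step_arm, never from a script. Its argument "commands" is a list of rows, each a list of 2 entries, a list of its own where there are three numbers: the shift along the world's x, y, z in m, then the turn, a rotation vector about the world's x, y, z in rad. A call has 1 to 20 rows; each row shifts and turns the pose as measured when the row begins; what a row does not reach is not made up. A row lasts 1/8 s, in which the tool goes at most 62.5 mm and 10.7 degrees, less where a joint would pass 70% of its speed; a pose out of reach is approached as far as the arm can. A call with a gripper value outside its range is refused whole. "gripper" is the finger opening in m, from 0 to 0.0878, set as the call begins (left out, the last holds). The fingers move at their own pace and stop on an object; "newtons" is the grip in N (left out, the last holds). Time passes only in rows, so rows that do not move let the fingers close. It gives the time, the measured TCP pose, the force and the opening at its end, in the units of the state.
- ctrl.observe(): the state, without advancing time (a new reading comes with each control period).
- ctrl.capture(name): name is "scene" or "top"; returns the picture (384x512x3 uint8, red, green, blue); there is no depth.
- ctrl.camera_model(name): a dict with "fx", "fy", "cx", "cy" (pixels), "R" (3x3) and "t" (3): a world point X has camera coordinates R X + t. Camera axes: x right, y down, z forward; pixel columns grow to the right and rows downward; lengths in m; the calibration is good to about 2 mm. A picture is of the moment at which its call begins. camera_model takes no time and is no camera call.
- ctrl.job_done(): hands the job in, once; it reports no verdict.
The state is a dict: "t": time; "qpos": joint angles; "joint_velocities": joint speeds; "joint_efforts": joint torques, N m; "eef_pos": TCP position; "orientation": TCP orientation; "contact_force": force on the tool from outside, world axes, zero at the start; "moment": the same for the moment, N m; "gripper_width": opening from 0.0 (shut) to 1.0 (fully open).
Only numpy, scipy, OpenCV 4.12 (cv2) and the standard library are available. Lean on these libraries where they do the work, as an engineer would, in place of code of your own. Each camera call takes 0.05 s, during which the arm holds its last target. There are 200 camera calls.

## Working session

There is one attempt and no reset: what is moved stays moved. The work goes in short steps, Python scripts to look and compute and a tool call to move; the robot and the scene stay as the last step left them, time stands still between calls to the robot, and variables do not carry over. Pictures are saved under pics/ and viewed, about 8 in all and at most 12, crops included, and the job is handed in when it is done.

Besides the shell and the picture viewer there is one more tool, called after "Call:" in YAML: its name, and indented under it one key for each argument. step_arm: Moves the arm, as the interface text tells. Its arguments: {"type":"object","properties":{"commands":{"type":"array"},"gripper":{"type":"number"},"newtons":{"type":"number"}},"required":["commands"]}

```bash
mkdir -p pics; python3 - <<'E'
from plant import ctrl
import cv2,numpy as np
for n in("scene","top"):
    im=ctrl.capture(n); cv2.imwrite(f"pics/{n}0.png",im[:,:,::-1])
    m=ctrl.camera_model(n); print(n,{k:np.round(v,3).tolist() for k,v in m.items()})
s=ctrl.observe(); print({k:np.round(v,3).tolist() for k,v in s.items()})
E
```

```text
scene {'fx': 471.838, 'fy': 471.838, 'cx': 260.862, 'cy': 189.794, 'R': [[0.626, 0.78, 0.005], [0.544, -0.433, -0.719], [-0.559, 0.453, -0.695]], 't': [-0.496, -0.23, 1.442]}
top {'fx': 492.338, 'fy': 492.338, 'cx': 250.584, 'cy': 194.605, 'R': [[-0.002, -1.0, -0.019], [-0.991, 0.004, -0.13], [0.13, 0.019, -0.991]], 't': [0.132, 0.644, 1.035]}
{'t': 0.1, 'qpos': [-76.072, 5.258, 70.574, 0.0, 104.267, -3.248], 'joint_velocities': [0.034, -0.132, -0.122, 0.126, -0.032, -0.073], 'joint_efforts': [0.003, -44.786, -40.757, 0.07, 0.028, -0.0], 'eef_pos': [0.177, -0.573, 0.222], 'orientation': [[0.955, 0.295, -0.0], [0.295, -0.955, 0.002], [0.0, -0.002, -1.0]], 'contact_force': [0.57, 0.046, 0.371], 'moment': [-0.084, -0.04, 0.005], 'gripper_width': 1.002}
```

View pics/top0.png

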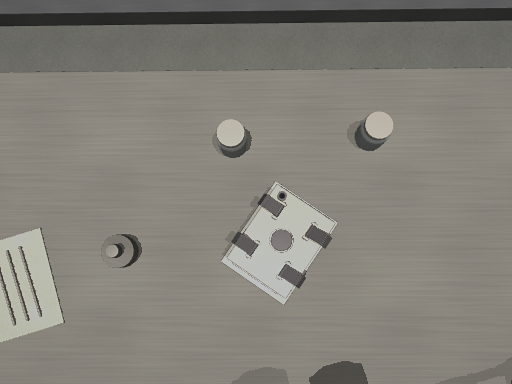

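View pics/scene0.png

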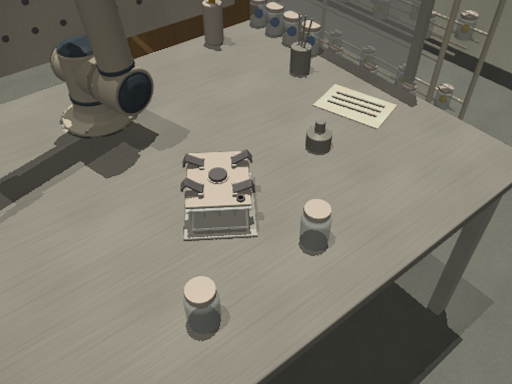

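The top view shows the pad at about (282,240) and the vent at (282,196). Clips: a (271,205), b (245,244), c (292,275), d (318,236). The jars and burner are well clear. The scene view agrees, with the vent at (241,198) and the pad at (218,174).

```bash
cat > h.py <<'E'
from plant import ctrl
import cv2,numpy as np
M={n:ctrl.camera_model(n) for n in("scene","top")}
for m in M.values():
    for k in("R","t"): m[k]=np.array(m[k])
def ray(n,uv):
    m=M[n]; d=m["R"].T@np.array([(uv[0]-m["cx"])/m["fx"],(uv[1]-m["cy"])/m["fy"],1]); return -m["R"].T@m["t"],d/np.linalg.norm(d)
def plane(n,uv,z):
    o,d=ray(n,uv); return o+d*(z-o[2])/d[2]
def tri(u1,u2):
    A=[];b=[]
    for n,u in(("scene",u1),("top",u2)):
        o,d=ray(n,u); P=np.eye(3)-np.outer(d,d); A.append(P);b.append(P@o)
    return np.linalg.lstsq(np.vstack(A),np.hstack(b),rcond=None)[0]
def blobs(n,im,box,thr):
    x0,y0,x1,y1=box; g=cv2.cvtColor(im,cv2.COLOR_RGB2GRAY)[y0:y1,x0:x1]
    k,_,st,c=cv2.connectedComponentsWithStats((g<thr).astype(np.uint8))
    return [(int(st[i,4]),*(np.round(c[i]+[x0,y0],1)),st[i,2:4].tolist()) for i in range(1,k) if st[i,4]>8]
E
python3 - <<'E'
from h import *
t=cv2.imread("pics/top0.png")[:,:,::-1]; s=cv2.imread("pics/scene0.png")[:,:,::-1]
print(blobs("top",t,(268,186,296,256),140)); print(blobs("scene",s,(200,160,250,208),110))
g=cv2.cvtColor(t,cv2.COLOR_RGB2GRAY)[170:310,210:350]
m=cv2.morphologyEx((g>185).astype(np.uint8),cv2.MORPH_CLOSE,np.ones((25,25)))
c=max(cv2.findContours(m,0,2)[0],key=cv2.contourArea); r=cv2.minAreaRect(c); print(r)
p=cv2.boxPoints(r)+[210,170]; P=[plane("top",q,.095)[:2] for q in p]; print(np.round(P,4)); 
for i in range(4):
    d=P[(i+1)%4]-P[i]; print(np.linalg.norm(d),np.degrees(np.arctan2(d[1],d[0])))
a=cv2.resize(t[170:310,205:355].copy(),None,fx=4,fy=4,interpolation=2)[:,:,::-1]; b=cv2.resize(s[140:245,170:270].copy(),None,fx=5.6,fy=5.6,interpolation=2)[:,:,::-1]
cv2.imwrite("pics/c1.png",a); cv2.imwrite("pics/c2.png",b)
E
```

```text
[(14, np.float64(268.9), np.float64(187.7), [4, 6]), (73, np.float64(290.3), np.float64(188.9), [16, 11]), (76, np.float64(281.4), np.float64(195.7), [10, 11]), (228, np.float64(274.5), np.float64(205.9), [19, 24]), (383, np.float64(281.4), np.float64(239.7), [23, 22])]
[(24, np.float64(201.4), np.float64(162.5), [4, 7]), (108, np.float64(239.8), np.float64(163.2), [17, 9]), (135, np.float64(217.7), np.float64(175.3), [18, 16]), (250, np.float64(241.4), np.float64(190.0), [17, 22]), (26, np.float64(201.0), np.float64(188.2), [4, 9]), (12, np.float64(201.1), np.float64(196.3), [4, 4]), (59, np.float64(224.8), np.float64(206.1), [50, 3])]
((68.94320678710938, 72.3478775024414), (91.11134338378906, 113.85540008544922), 35.83765411376953)
[[ 0.4988  0.2153]
 [ 0.6902  0.0771]
 [ 0.5778 -0.0741]
 [ 0.3919  0.0651]]
0.2361209179985418 -35.82310412257592
0.18836971100983743 -126.64172713190594
0.23218775576971615 143.18511137397684
0.1843359584370978 54.573718410411466
```

View pics/c1.png

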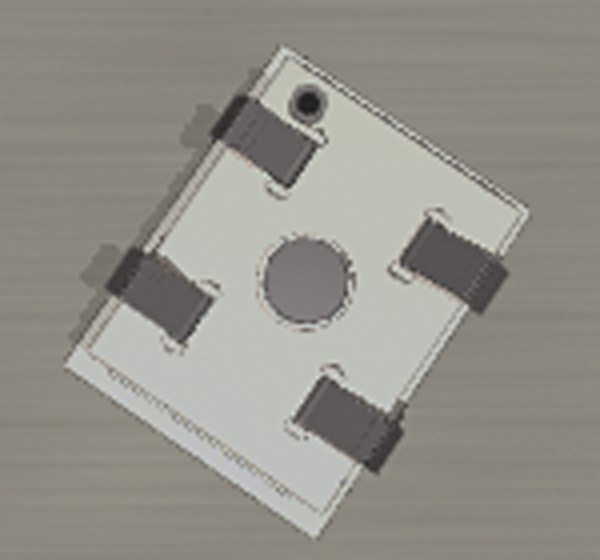

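View pics/c2.png

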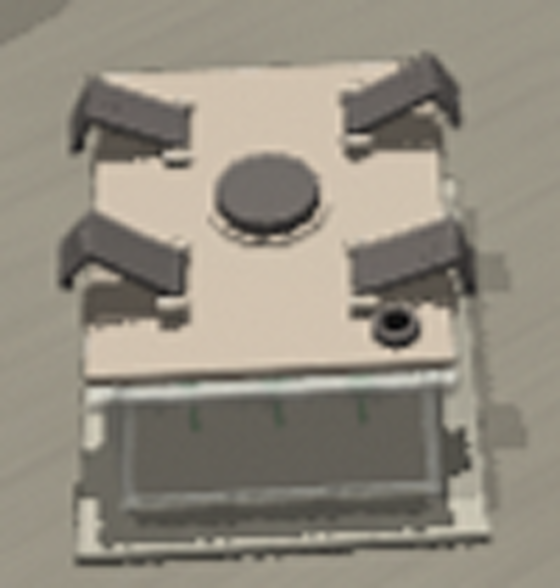

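```bash
python3 - <<'E'
from h import *
f=lambda c:(c[0]/4+205-.4,c[1]/4+170-.4)
g=lambda c:(c[0]/5.6+170-.4,c[1]/5.6+140-.4)
p=tri(g((267,192)),f((306,281))); v=tri(g((397,322)),f((308,103)))
print("pad",p,"vent",v); d=v-p; print(np.hypot(*d[:2]),np.degrees(np.arctan2(d[1],d[0])-np.arctan2(50,77)))
for zl in (0,.005,.01):
    P=plane("top",f((306,281)),.1+zl);V=plane("top",f((308,103)),.094+zl);S=plane("scene",g((267,192)),.1+zl);d=V-P
    print(zl,P,S,np.hypot(*d[:2]),np.degrees(np.arctan2(d[1],d[0])-np.arctan2(50,77)))
# hinge-ear midpoints, top
ears=[((278,190),(320,135)),((172,347),(212,287)),((296,431),(333,370)),((399,274),(437,213))]
H=np.array([plane("top",f(np.mean(e,0)),.097)[:2] for e in ears]);print(H,H.mean(0))
for i,j in((0,1),(3,2)): e=H[i]-H[j];print(np.hypot(*e),np.degrees(np.arctan2(e[1],e[0])))
for i,j in((0,3),(1,2)): e=H[i]-H[j];print(np.hypot(*e),np.degrees(np.arctan2(e[1],e[0]))-90)
E
```

```text
pad [0.54347785 0.06742672 0.10154276] vent [0.6356502  0.06540697 0.09834132]
0.09219447194257217 -34.25300793275772
0 [0.54311943 0.06670712 0.1       ] [0.5424482  0.06898192 0.1       ] 0.0926389600462665 -34.366043308210585
0.005 [0.54292461 0.06692115 0.105     ] [0.54717882 0.06603589 0.105     ] 0.09218519182796235 -34.36681000394364
0.01 [0.54272979 0.06713519 0.11      ] [0.55190944 0.06308986 0.11      ] 0.09173142362632795 -34.36758428491058
[[0.60432862 0.06959103]
 [0.52499929 0.12513107]
 [0.48259394 0.06285574]
 [0.562293   0.00888875]] [0.54355371 0.06661665]
0.09683924497583087 -34.99662823382733
0.09625162584721746 -34.10328904781416
0.07383603779455204 -34.70215142779263
0.07534208755077378 -34.25225153658942
```

Call:
step_arm:
  commands:
    - [[0.0229, 0.04, 0], [0, 0, 0.042]]
    - [[0.0229, 0.04, 0], [0, 0, 0.042]]
    - [[0.0229, 0.04, 0], [0, 0, 0.042]]
    - [[0.0229, 0.04, 0], [0, 0, 0.042]]
    - [[0.0229, 0.04, 0], [0, 0, 0.042]]
    - [[0.0229, 0.04, 0], [0, 0, 0.042]]
    - [[0.0229, 0.04, 0], [0, 0, 0.042]]
    - [[0.0229, 0.04, 0], [0, 0, 0.042]]
    - [[0.0229, 0.04, 0], [0, 0, 0.042]]
    - [[0.0229, 0.04, 0], [0, 0, 0.042]]
    - [[0.0229, 0.04, 0], [0, 0, 0.042]]
    - [[0.0229, 0.04, 0], [0, 0, 0.042]]
    - [[0.0229, 0.04, 0], [0, 0, 0.042]]
    - [[0.0229, 0.04, 0], [0, 0, 0.042]]
    - [[0.0229, 0.04, 0], [0, 0, 0.042]]
    - [[0.0229, 0.04, 0], [0, 0, 0.042]]
  gripper: 0

```text
t: 2.1
eef_pos: [0.5482, 0.0884, 0.2123]
orientation: [[0.55, 0.835, -0.012], [0.835, -0.55, 0.005], [-0.002, -0.013, -1.0]]
contact_force: [0.5, -0.7, 0.2]
gripper_width: 0.005
```

Call:
step_arm:
  commands:
    - [[-0.003, -0.011, -0.02], [-0.005, -0.012, -0.017]]
    - [[-0.002, -0.01, -0.02], [0, 0, 0]]
    - [[0, 0, -0.02], [0, 0, 0]]
    - [[0, 0, 0], [0, 0, 0]]
    - [[0, 0, 0], [0, 0, 0]]
    - [[0, 0, 0], [0, 0, 0]]

```text
t: 2.85
eef_pos: [0.5437, 0.0712, 0.1482]
orientation: [[0.56, 0.829, -0.003], [0.829, -0.56, 0.001], [-0.001, -0.003, -1.0]]
contact_force: [0.1, 0.3, 1.5]
gripper_width: 0.005
```

Call:
step_arm:
  commands:
    - [[0, -0.004, -0.012], [0, 0, 0]]
    - [[0, 0, -0.012], [0, 0, 0]]
    - [[0, 0, -0.006], [0, 0, 0]]
    - [[0, 0, 0], [0, 0, 0]]
    - [[0, 0, 0], [0, 0, 0]]

```text
t: 3.48
eef_pos: [0.5439, 0.0669, 0.1168]
orientation: [[0.56, 0.829, -0.002], [0.829, -0.56, 0.001], [-0.0, -0.002, -1.0]]
contact_force: [-0.6, 0.1, 0.0]
gripper_width: 0.006
```

Call:
step_arm:
  commands:
    - [[0, 0, -0.002], [0, 0, 0]]
    - [[0, 0, -0.002], [0, 0, 0]]
    - [[0, 0, -0.002], [0, 0, 0]]
    - [[0, 0, 0], [0, 0, 0]]

```text
t: 3.98
eef_pos: [0.5443, 0.067, 0.1112]
orientation: [[0.56, 0.829, -0.001], [0.829, -0.56, 0.001], [0.001, -0.001, -1.0]]
contact_force: [0.5, 0.2, 0.0]
gripper_width: 0.001
```

Call:
step_arm:
  commands:
    - [[0, 0, -0.0015], [0, 0, 0]]
    - [[0, 0, -0.0015], [0, 0, 0]]
    - [[0, 0, -0.0015], [0, 0, 0]]
    - [[0, 0, -0.0015], [0, 0, 0]]

```text
t: 4.47
eef_pos: [0.5445, 0.0671, 0.1055]
orientation: [[0.56, 0.829, -0.0], [0.829, -0.56, 0.001], [0.001, -0.001, -1.0]]
contact_force: [-1.6, -0.2, 2.9]
gripper_width: 0.008
```

Call:
step_arm:
  commands:
    - [[0, 0, -0.001], [0, 0, 0]]
    - [[0, 0, -0.001], [0, 0, 0]]
    - [[0, 0, -0.001], [0, 0, 0]]

```text
t: 4.85
eef_pos: [0.5445, 0.0671, 0.1034]
orientation: [[0.56, 0.829, 0.0], [0.829, -0.56, 0.001], [0.001, -0.0, -1.0]]
contact_force: [-1.5, -0.1, 3.3]
gripper_width: 0.003
```

Call:
step_arm:
  commands:
    - [[0, 0, -0.001], [0, 0, 0]]
    - [[0, 0, -0.001], [0, 0, 0]]

```text
t: 5.1
eef_pos: [0.5445, 0.0671, 0.1014]
orientation: [[0.56, 0.829, 0.001], [0.829, -0.56, 0.001], [0.001, -0.0, -1.0]]
contact_force: [-1.4, -0.6, 2.3]
gripper_width: 0.009
```

Call:
step_arm:
  commands:
    - [[0, 0, -0.001], [0, 0, 0]]
    - [[0, 0, -0.001], [0, 0, 0]]

```text
t: 5.35
eef_pos: [0.5445, 0.067, 0.0992]
orientation: [[0.56, 0.829, 0.001], [0.829, -0.56, 0.001], [0.001, -0.0, -1.0]]
contact_force: [-0.9, 0.2, 4.0]
gripper_width: 0.002
```

Call:
step_arm:
  commands:
    - [[0, 0, -0.001], [0, 0, 0]]

```text
t: 5.48
eef_pos: [0.5445, 0.0671, 0.0986]
orientation: [[0.56, 0.829, 0.001], [0.829, -0.56, 0.001], [0.002, 0.0, -1.0]]
contact_force: [-2.8, 0.4, 6.3]
gripper_width: 0.001
```

Call:
step_arm:
  commands:
    - [[0, 0, -0.001], [0, 0, 0]]

```text
t: 5.6
eef_pos: [0.5445, 0.0671, 0.0984]
orientation: [[0.56, 0.829, 0.001], [0.829, -0.56, 0.001], [0.002, 0.0, -1.0]]
contact_force: [-3.5, -0.3, 7.5]
gripper_width: 0.003
```

Call:
step_arm:
  commands:
    - [[0, 0, -0.0015], [0, 0, 0]]
    - [[0, 0, -0.002], [0, 0, 0]]

```text
t: 5.85
eef_pos: [0.5446, 0.0671, 0.0975]
orientation: [[0.56, 0.829, 0.003], [0.829, -0.56, 0.001], [0.003, 0.001, -1.0]]
contact_force: [-5.1, -0.2, 11.2]
gripper_width: 0.004
```

Call:
step_arm:
  commands:
    - [[0, 0, -0.002], [0, 0, 0]]
    - [[0, 0, -0.002], [0, 0, 0]]

```text
t: 6.1
eef_pos: [0.5446, 0.0671, 0.0972]
orientation: [[0.56, 0.829, 0.005], [0.829, -0.56, 0.001], [0.004, 0.003, -1.0]]
contact_force: [-5.3, 0.0, 12.2]
gripper_width: 0.004
```

Call:
step_arm:
  commands:
    - [[0, 0, 0.025], [0, 0, 0]]
    - [[0, 0, 0.02], [0, 0, 0]]
    - [[0.02, 0.005, 0.005], [0, 0.004, 0]]
    - [[0.025, 0.007, 0], [0, 0, 0]]
    - [[0.02, 0.006, 0], [0, 0, 0]]
    - [[0, 0, 0], [0, 0, 0]]
    - [[0, 0, 0], [0, 0, 0]]

```text
t: 6.98
eef_pos: [0.6113, 0.0854, 0.1473]
orientation: [[0.56, 0.829, -0.0], [0.829, -0.56, 0.001], [0.001, -0.001, -1.0]]
contact_force: [-0.4, 0.2, -0.0]
gripper_width: 0.007
```

```bash
cat > g.py <<'E'
from h import *
o=ctrl.observe(); p=np.array(o["eef_pos"])
c=np.array([.5436,.0668]); a=np.radians(-34.4); ex=np.array([np.cos(a),np.sin(a)]); ey=np.array([-ex[1],ex[0]])
def show():
    q=p[:2]-c; print("t",round(o["t"],2),"box xy mm",np.round([q@ex*1e3,q@ey*1e3],1),"z",round(p[2]*1e3,1),"F",np.round(o["contact_force"],1),"tilt",np.round(np.array(o["orientation"])[:2,2],3))
def to(bx,by): # shift in world xy (mm) to reach box x,y mm
    t=c+(bx*ex+by*ey)/1e3; print("shift mm to",bx,by,np.round((t-p[:2])*1e3,1))
E
python3 -c "
from g import *
show(); to(48,56.5); print(ey)
im=ctrl.capture('scene'); cv2.imwrite('pics/s1.png',cv2.resize(im[130:260,160:280],None,fx=5,fy=4.6,interpolation=2)[:,:,::-1])"
```

```text
t 6.97 box xy mm [45.3 53.5] z 147.3 F [-0.4  0.2 -0. ] tilt [-0.     0.001]
shift mm to 48 56.5 [3.9 0.9]
[0.564967  0.8251135]
```

View pics/s1.png

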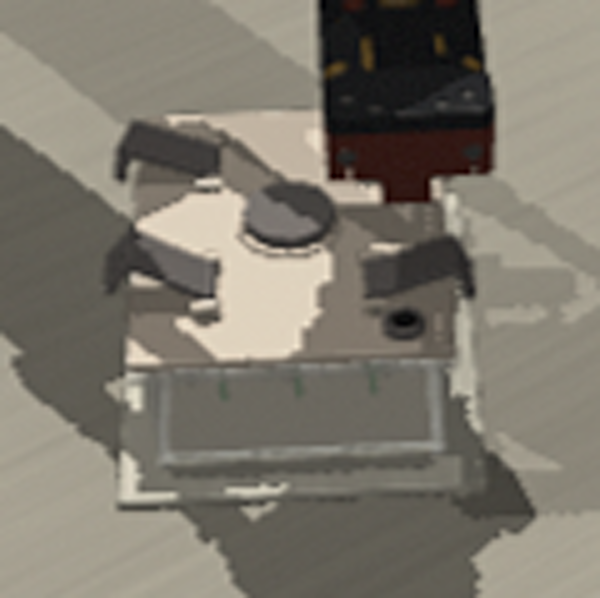

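The lid is home and all four clips are still up. The fingertip shows at (408,190) in the crop, above clip a's line. Next I descend onto clip a.

Call:
step_arm:
  commands:
    - [[0.004, 0.001, -0.01], [0, 0, 0]]
    - [[0, 0, -0.005], [0, 0, 0]]
    - [[0, 0, -0.003], [0, 0, 0]]
    - [[0, 0, -0.002], [0, 0, 0]]
    - [[0, 0, 0], [0, 0, 0]]

```text
t: 7.65
eef_pos: [0.6141, 0.086, 0.1258]
orientation: [[0.56, 0.828, -0.001], [0.828, -0.56, 0.001], [0.0, -0.001, -1.0]]
contact_force: [-0.1, -0.5, 0.6]
gripper_width: 0.006
```

Call:
step_arm:
  commands:
    - [[0, 0, -0.002], [0, 0, 0]]
    - [[0, 0, -0.002], [0, 0, 0]]
    - [[0, 0, -0.002], [0, 0, 0]]

```text
t: 8.02
eef_pos: [0.6144, 0.086, 0.1201]
orientation: [[0.56, 0.828, 0.0], [0.828, -0.56, 0.001], [0.001, -0.0, -1.0]]
contact_force: [0.5, 0.5, 0.5]
gripper_width: 0.007
```

Call:
step_arm:
  commands:
    - [[0, 0, -0.0015], [0, 0, 0]]
    - [[0, 0, -0.0015], [0, 0, 0]]

```text
t: 8.28
eef_pos: [0.6144, 0.086, 0.1168]
orientation: [[0.56, 0.828, 0.0], [0.828, -0.56, 0.001], [0.001, -0.0, -1.0]]
contact_force: [1.7, 0.7, 0.1]
gripper_width: 0.001
```

Call:
step_arm:
  commands:
    - [[0, 0, -0.0015], [0, 0, 0]]
    - [[0, 0, -0.0015], [0, 0, 0]]

```text
t: 8.52
eef_pos: [0.6144, 0.086, 0.1136]
orientation: [[0.56, 0.828, 0.0], [0.828, -0.56, 0.001], [0.001, -0.0, -1.0]]
contact_force: [-0.6, 0.1, -0.3]
gripper_width: 0.005
```

Call:
step_arm:
  commands:
    - [[0, 0, -0.001], [0, 0, 0]]
    - [[0, 0, -0.001], [0, 0, 0]]

```text
t: 8.78
eef_pos: [0.6144, 0.086, 0.1114]
orientation: [[0.56, 0.828, 0.0], [0.828, -0.56, 0.001], [0.001, -0.0, -1.0]]
contact_force: [-0.8, -0.2, -0.1]
gripper_width: 0.005
```

```bash
python3 -c "
from g import *
show()
im=ctrl.capture('scene'); cv2.imwrite('pics/s2.png',cv2.resize(im[150:230,180:280],None,fx=7,fy=7,interpolation=2)[:,:,::-1])"
```

```text
t 8.78 box xy mm [47.6 55.8] z 111.4 F [-0.8 -0.2 -0.1] tilt [0.    0.001]
```

View pics/s2.png

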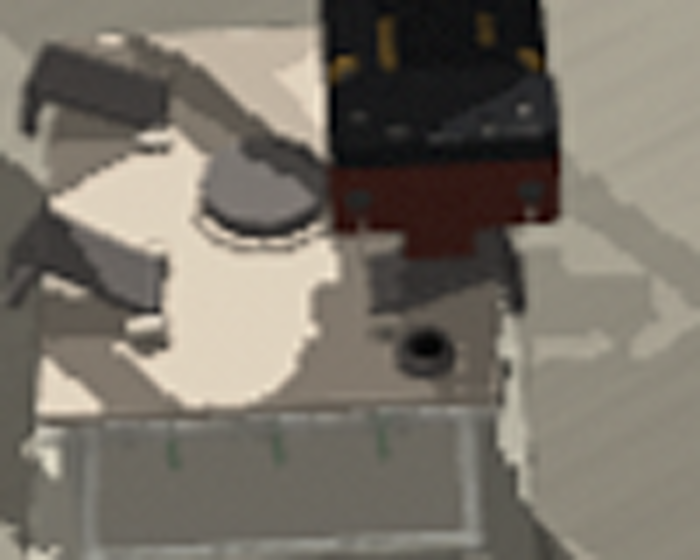

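The tip hangs over the middle of clip a, at about (440,250) in the crop, and isn't touching yet. I continue down.

Call:
step_arm:
  commands:
    - [[0, 0, -0.001], [0, 0, 0]]
    - [[0, 0, -0.001], [0, 0, 0]]

```text
t: 9.07
eef_pos: [0.6144, 0.086, 0.1092]
orientation: [[0.56, 0.828, 0.0], [0.828, -0.56, 0.001], [0.001, -0.001, -1.0]]
contact_force: [0.2, 0.1, 0.2]
gripper_width: 0.01
```

Call:
step_arm:
  commands:
    - [[0, 0, -0.001], [0, 0, 0]]
    - [[0, 0, -0.001], [0, 0, 0]]

```text
t: 9.32
eef_pos: [0.6145, 0.0861, 0.1074]
orientation: [[0.56, 0.828, 0.001], [0.828, -0.56, 0.001], [0.002, -0.0, -1.0]]
contact_force: [-0.2, -0.4, 1.1]
gripper_width: 0.004
```

Call:
step_arm:
  commands:
    - [[0, 0, -0.001], [0, 0, 0]]
    - [[0, 0, -0.001], [0, 0, 0]]

```text
t: 9.57
eef_pos: [0.6147, 0.0862, 0.1057]
orientation: [[0.56, 0.828, 0.001], [0.828, -0.56, 0.002], [0.002, 0.0, -1.0]]
contact_force: [0.8, 1.3, 0.8]
gripper_width: 0.001
```

Call:
step_arm:
  commands:
    - [[0.0008, 0.0012, -0.0003], [0, 0, 0]]
    - [[0.0008, 0.0012, -0.0003], [0, 0, 0]]
    - [[0.0008, 0.0012, -0.0003], [0, 0, 0]]
    - [[0.0008, 0.0012, -0.0003], [0, 0, 0]]

```text
t: 10.07
eef_pos: [0.6178, 0.0908, 0.1039]
orientation: [[0.56, 0.828, 0.0], [0.828, -0.56, 0.001], [0.001, -0.0, -1.0]]
contact_force: [0.4, 0.1, 0.0]
gripper_width: 0.005
```

```bash
python3 -c "
from g import *
show();to(48,63)"
```

```text
t 10.07 box xy mm [47.7 61.7] z 103.9 F [0.4 0.1 0. ] tilt [0.    0.001]
shift mm to 48 63 [1.  0.9]
```

Call:
step_arm:
  commands:
    - [[0.0005, 0.0005, -0.001], [0, 0, 0]]
    - [[0.0005, 0.0005, -0.001], [0, 0, 0]]

```text
t: 10.32
eef_pos: [0.6188, 0.0918, 0.1018]
orientation: [[0.56, 0.828, 0.0], [0.828, -0.56, 0.0], [0.0, -0.0, -1.0]]
contact_force: [-1.5, -0.8, 2.3]
gripper_width: 0.006
```

Call:
step_arm:
  commands:
    - [[0, 0, -0.001], [0, 0, 0]]

```text
t: 10.45
eef_pos: [0.6189, 0.0918, 0.1015]
orientation: [[0.56, 0.828, 0.0], [0.828, -0.56, 0.0], [0.001, 0.0, -1.0]]
contact_force: [-2.2, -0.6, 5.6]
gripper_width: 0.001
```

Call:
step_arm:
  commands:
    - [[0, 0, -0.001], [0, 0, 0]]

```text
t: 10.58
eef_pos: [0.6189, 0.0918, 0.1013]
orientation: [[0.56, 0.828, 0.001], [0.828, -0.56, 0.0], [0.001, 0.001, -1.0]]
contact_force: [-3.1, -0.3, 5.8]
gripper_width: 0.004
```

Call:
step_arm:
  commands:
    - [[0, 0, -0.001], [0, 0, 0]]

```text
t: 10.7
eef_pos: [0.6189, 0.0918, 0.1014]
orientation: [[0.56, 0.828, 0.002], [0.828, -0.56, 0.001], [0.001, 0.001, -1.0]]
contact_force: [-2.5, -0.8, 5.2]
gripper_width: 0.007
```

Call:
step_arm:
  commands:
    - [[0, 0, -0.0015], [0, 0, 0]]
    - [[0, 0, -0.0015], [0, 0, 0]]

```text
t: 10.95
eef_pos: [0.619, 0.0919, 0.1012]
orientation: [[0.56, 0.828, 0.004], [0.828, -0.56, 0.001], [0.003, 0.003, -1.0]]
contact_force: [-3.7, -1.4, 7.2]
gripper_width: 0.007
```

Call:
step_arm:
  commands:
    - [[0, 0, -0.0018], [0, 0, 0]]
    - [[0, 0, -0.0018], [0, 0, 0]]

```text
t: 11.2
eef_pos: [0.6191, 0.0919, 0.1009]
orientation: [[0.56, 0.828, 0.006], [0.828, -0.56, 0.001], [0.004, 0.004, -1.0]]
contact_force: [-4.7, -2.0, 7.7]
gripper_width: 0.009
```

Call:
step_arm:
  commands:
    - [[0, 0, -0.002], [0, 0, 0]]
    - [[0, 0, -0.002], [0, 0, 0]]

```text
t: 11.45
eef_pos: [0.6191, 0.0919, 0.1008]
orientation: [[0.56, 0.828, 0.008], [0.828, -0.56, 0.002], [0.006, 0.006, -1.0]]
contact_force: [-4.8, -1.5, 9.0]
gripper_width: 0.003
```

Call:
step_arm:
  commands:
    - [[0, 0, -0.0025], [-0.002, 0.006, 0]]
    - [[0, 0, -0.0025], [0, 0.004, 0]]

```text
t: 11.7
eef_pos: [0.6192, 0.092, 0.1004]
orientation: [[0.56, 0.828, 0.001], [0.828, -0.56, 0.0], [0.001, 0.001, -1.0]]
contact_force: [-6.4, -1.0, 9.6]
gripper_width: 0.003
```

Call:
step_arm:
  commands:
    - [[0, 0, -0.0028], [0, 0.004, 0]]
    - [[0, 0, -0.0028], [0, 0.004, 0]]

```text
t: 11.95
eef_pos: [0.6193, 0.092, 0.1001]
orientation: [[0.56, 0.829, -0.003], [0.829, -0.56, 0.0], [-0.002, -0.003, -1.0]]
contact_force: [-6.1, -1.8, 11.1]
gripper_width: 0.004
```

Call:
step_arm:
  commands:
    - [[-0.001, 0, -0.003], [0, 0, 0]]
    - [[-0.001, 0, -0.003], [0, 0, 0]]

```text
t: 12.2
eef_pos: [0.6191, 0.0921, 0.1]
orientation: [[0.56, 0.828, 0.004], [0.828, -0.56, 0.001], [0.003, 0.003, -1.0]]
contact_force: [-1.7, -1.4, 10.8]
gripper_width: 0.005
```

Call:
step_arm:
  commands:
    - [[-0.001, 0, -0.0033], [0, 0, 0]]
    - [[-0.001, 0, -0.0033], [0, 0, 0]]

```text
t: 12.45
eef_pos: [0.6191, 0.0921, 0.0999]
orientation: [[0.56, 0.828, 0.013], [0.828, -0.56, 0.002], [0.009, 0.01, -1.0]]
contact_force: [-2.8, -1.0, 10.6]
gripper_width: 0.007
```

Call:
step_arm:
  commands:
    - [[-0.001, 0, -0.0035], [-0.002, 0.014, 0]]
    - [[-0.001, 0, -0.0035], [0, 0.006, 0]]

```text
t: 12.7
eef_pos: [0.6191, 0.0921, 0.0999]
orientation: [[0.56, 0.828, 0.002], [0.828, -0.56, 0.0], [0.002, 0.002, -1.0]]
contact_force: [-4.0, -2.0, 11.9]
gripper_width: 0.005
```

Call:
step_arm:
  commands:
    - [[-0.001, 0, -0.0038], [0, 0.006, 0]]
    - [[-0.001, 0, -0.0038], [0, 0.006, 0]]

```text
t: 12.95
eef_pos: [0.6192, 0.0922, 0.0994]
orientation: [[0.56, 0.828, -0.001], [0.828, -0.56, 0.001], [0.001, -0.001, -1.0]]
contact_force: [-4.2, -1.0, 12.4]
gripper_width: 0.006
```

Call:
step_arm:
  commands:
    - [[-0.001, 0, -0.004], [0, 0.006, 0]]
    - [[-0.001, 0, -0.004], [0, 0.006, 0]]

```text
t: 13.2
eef_pos: [0.6192, 0.0926, 0.0972]
orientation: [[0.56, 0.828, -0.004], [0.828, -0.56, 0.003], [-0.0, -0.005, -1.0]]
contact_force: [-1.4, 0.8, 5.3]
gripper_width: 0.007
```

Call:
step_arm:
  commands:
    - [[-0.001, 0, -0.0042], [0, 0.008, 0]]
    - [[-0.001, 0, -0.0042], [0, 0.008, 0]]

```text
t: 13.45
eef_pos: [0.6195, 0.0927, 0.0956]
orientation: [[0.56, 0.828, -0.011], [0.828, -0.56, 0.003], [-0.003, -0.011, -1.0]]
contact_force: [-5.9, -1.9, 17.9]
gripper_width: 0.007
```

```bash
python3 -c "
from g import *
show();to(48,63)"
```

```text
t 13.45 box xy mm [48.  64.3] z 95.6 F [-5.9 -1.9 17.9] tilt [-0.011  0.003]
shift mm to 48 63 [-0.7 -1.1]
```

Call:
step_arm:
  commands:
    - [[0, 0, 0.025], [-0.003, -0.011, 0]]
    - [[0, 0, 0.02], [0, 0, 0]]
    - [[-0.025, -0.008, 0.004], [0, 0, 0]]
    - [[-0.03, -0.009, 0], [0, 0, 0]]
    - [[-0.03, -0.009, 0], [0, 0, 0]]
    - [[-0.03, -0.009, 0], [0, 0, 0]]
    - [[-0.025, -0.007, 0], [0, 0, 0]]
    - [[0, 0, 0], [0, 0, 0]]
    - [[0, 0, 0], [0, 0, 0]]

```text
t: 14.58
eef_pos: [0.4785, 0.0509, 0.1541]
orientation: [[0.56, 0.829, 0.011], [0.829, -0.56, 0.002], [0.008, 0.008, -1.0]]
contact_force: [-0.1, 0.7, -0.3]
gripper_width: 0.004
```

```bash
python3 -c "
from g import *
show();to(-48,-56)
im=ctrl.capture('scene'); cv2.imwrite('pics/s3.png',cv2.resize(im[140:230,170:280],None,fx=7,fy=6.5,interpolation=2)[:,:,::-1])"
```

```text
t 14.57 box xy mm [-44.7 -49.9] z 154.1 F [-0.1  0.7 -0.3] tilt [0.011 0.002]
shift mm to -48 -56 [-6.2 -3.2]
```

View pics/s3.png

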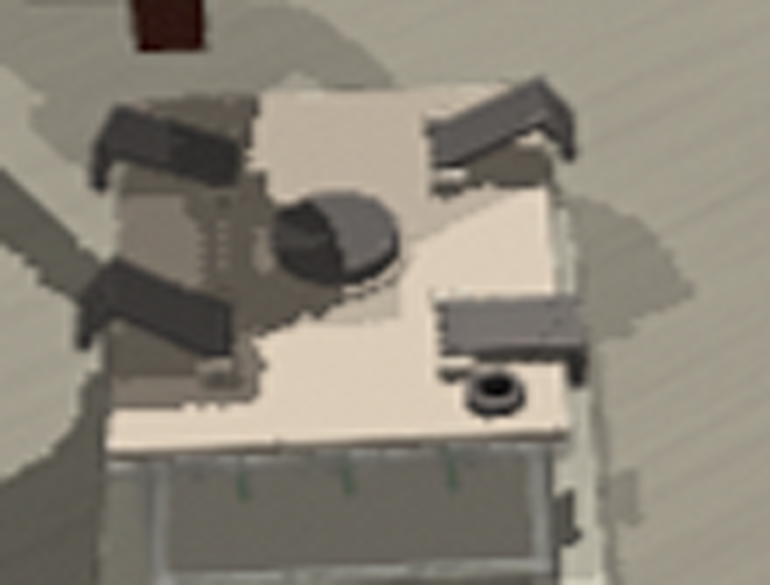

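Clip a now lies flat at (515,325). Clips b, c and d still stand up, c the lowest of them. Now clip c.

Call:
step_arm:
  commands:
    - [[-0.006, -0.003, -0.012], [-0.002, 0.011, 0]]
    - [[-0.001, -0.001, -0.01], [0, 0, 0]]
    - [[0, 0, -0.006], [0, 0, 0]]
    - [[0, 0, -0.002], [0, 0, 0]]
    - [[0, 0, -0.001], [0, 0, 0]]

```text
t: 15.25
eef_pos: [0.4716, 0.047, 0.1191]
orientation: [[0.559, 0.829, -0.005], [0.829, -0.559, 0.0], [-0.002, -0.004, -1.0]]
contact_force: [-0.7, 0.5, -0.1]
gripper_width: 0.008
```

Call:
step_arm:
  commands:
    - [[0, 0, -0.0015], [0, 0, 0]]
    - [[0, 0, -0.0015], [0, 0, 0]]

```text
t: 15.5
eef_pos: [0.472, 0.047, 0.1164]
orientation: [[0.559, 0.829, -0.004], [0.829, -0.559, 0.0], [-0.002, -0.003, -1.0]]
contact_force: [0.4, 1.2, 0.0]
gripper_width: 0.001
```

Call:
step_arm:
  commands:
    - [[0, 0, -0.0015], [0, 0, 0]]
    - [[0, 0, -0.0015], [0, 0, 0]]

```text
t: 15.75
eef_pos: [0.4721, 0.0471, 0.1136]
orientation: [[0.559, 0.829, -0.003], [0.829, -0.559, 0.0], [-0.001, -0.003, -1.0]]
contact_force: [0.2, -0.3, 0.7]
gripper_width: 0.011
```

```bash
python3 -c "
from g import *
show();to(-48,-56)"
```

```text
t 15.75 box xy mm [-47.8 -56.7] z 113.6 F [ 0.2 -0.3  0.7] tilt [-0.003  0.   ]
shift mm to -48 -56 [0.3 0.7]
```

Call:
step_arm:
  commands:
    - [[-0.0002, -0.0003, -0.0015], [0, 0, 0]]
    - [[-0.0002, -0.0003, -0.0015], [0, 0, 0]]

```text
t: 16.0
eef_pos: [0.4717, 0.0464, 0.1104]
orientation: [[0.559, 0.829, -0.003], [0.829, -0.559, 0.0], [-0.001, -0.003, -1.0]]
contact_force: [0.1, 0.1, -0.1]
gripper_width: 0.008
```

Call:
step_arm:
  commands:
    - [[-0.0003, -0.0005, -0.0015], [0, 0, 0]]
    - [[-0.0003, -0.0005, -0.0015], [0, 0, 0]]

```text
t: 16.25
eef_pos: [0.4711, 0.0453, 0.1075]
orientation: [[0.559, 0.829, -0.003], [0.829, -0.559, 0.0], [-0.001, -0.002, -1.0]]
contact_force: [0.1, -0.4, 0.7]
gripper_width: 0.009
```

Call:
step_arm:
  commands:
    - [[-0.0005, -0.0007, -0.001], [0, 0, 0]]
    - [[-0.0005, -0.0007, -0.001], [0, 0, 0]]

```text
t: 16.5
eef_pos: [0.4702, 0.044, 0.1054]
orientation: [[0.559, 0.829, -0.002], [0.829, -0.559, 0.001], [-0.001, -0.002, -1.0]]
contact_force: [1.5, -0.2, 0.1]
gripper_width: 0.004
```

Call:
step_arm:
  commands:
    - [[-0.0005, -0.0007, -0.001], [0, 0, 0]]
    - [[-0.0005, -0.0007, -0.001], [0, 0, 0]]

```text
t: 16.75
eef_pos: [0.4692, 0.0426, 0.1033]
orientation: [[0.559, 0.829, -0.002], [0.829, -0.559, 0.001], [-0.0, -0.002, -1.0]]
contact_force: [0.3, 0.8, 0.6]
gripper_width: 0.002
```

Call:
step_arm:
  commands:
    - [[-0.0005, -0.0007, -0.001], [0, 0, 0]]
    - [[-0.0005, -0.0007, -0.001], [0, 0, 0]]

```text
t: 17.0
eef_pos: [0.4682, 0.0411, 0.1011]
orientation: [[0.559, 0.829, -0.002], [0.829, -0.559, 0.001], [-0.0, -0.002, -1.0]]
contact_force: [0.9, 0.7, 0.3]
gripper_width: 0.005
```

```bash
python3 -c "
from g import *
show();to(-48,-63)"
```

```text
t 17.0 box xy mm [-47.7 -63.8] z 101.1 F [0.9 0.7 0.3] tilt [-0.002  0.001]
shift mm to -48 -63 [0.2 0.8]
```

Call:
step_arm:
  commands:
    - [[0, 0, -0.001], [0, 0, 0]]
    - [[0, 0, -0.001], [0, 0, 0]]

```text
t: 17.25
eef_pos: [0.4682, 0.0409, 0.0998]
orientation: [[0.559, 0.829, -0.001], [0.829, -0.559, 0.001], [-0.0, -0.001, -1.0]]
contact_force: [-1.6, 0.5, 5.8]
gripper_width: 0.006
```

Call:
step_arm:
  commands:
    - [[0, 0, -0.001], [0, 0, 0]]
    - [[0, 0, -0.001], [0, 0, 0]]

```text
t: 17.5
eef_pos: [0.4683, 0.0408, 0.0997]
orientation: [[0.559, 0.829, -0.0], [0.829, -0.559, 0.0], [0.0, -0.0, -1.0]]
contact_force: [-2.4, 0.5, 5.6]
gripper_width: 0.007
```

Call:
step_arm:
  commands:
    - [[0, 0, -0.0015], [0, 0, 0]]

```text
t: 17.62
eef_pos: [0.4683, 0.0408, 0.0996]
orientation: [[0.559, 0.829, 0.0], [0.829, -0.559, 0.0], [0.0, 0.0, -1.0]]
contact_force: [-4.5, 0.6, 9.0]
gripper_width: 0.01
```

Call:
step_arm:
  commands:
    - [[-0.0005, 0, -0.002], [0, 0.003, 0]]
    - [[-0.0005, 0, -0.002], [0, 0.003, 0]]

```text
t: 17.88
eef_pos: [0.4682, 0.0407, 0.0993]
orientation: [[0.559, 0.829, -0.002], [0.829, -0.559, -0.0], [-0.001, -0.001, -1.0]]
contact_force: [-2.0, -0.7, 11.7]
gripper_width: 0.005
```

Call:
step_arm:
  commands:
    - [[-0.001, 0, -0.0025], [0, 0.004, 0]]
    - [[-0.001, 0, -0.0025], [0, 0.004, 0]]

```text
t: 18.12
eef_pos: [0.468, 0.0407, 0.0989]
orientation: [[0.559, 0.829, -0.003], [0.829, -0.559, -0.0], [-0.002, -0.002, -1.0]]
contact_force: [-1.3, 0.3, 10.9]
gripper_width: 0.007
```

Call:
step_arm:
  commands:
    - [[-0.001, 0, -0.003], [0, 0.005, 0]]
    - [[-0.001, 0, -0.003], [0, 0.005, 0]]

```text
t: 18.38
eef_pos: [0.468, 0.0405, 0.0983]
orientation: [[0.559, 0.829, -0.005], [0.829, -0.559, -0.001], [-0.004, -0.004, -1.0]]
contact_force: [-2.3, 0.6, 12.8]
gripper_width: 0.007
```

Call:
step_arm:
  commands:
    - [[-0.001, 0, -0.003], [0, 0.003, 0]]

```text
t: 18.5
eef_pos: [0.468, 0.0405, 0.0982]
orientation: [[0.559, 0.829, -0.004], [0.829, -0.559, -0.001], [-0.003, -0.003, -1.0]]
contact_force: [-2.7, -0.2, 13.4]
gripper_width: 0.005
```

Call:
step_arm:
  commands:
    - [[-0.001, 0, -0.003], [0, 0.003, 0]]

```text
t: 18.62
eef_pos: [0.468, 0.0405, 0.0982]
orientation: [[0.559, 0.829, -0.004], [0.829, -0.559, -0.001], [-0.003, -0.002, -1.0]]
contact_force: [-3.0, 0.5, 13.7]
gripper_width: 0.006
```

Call:
step_arm:
  commands:
    - [[-0.001, 0, -0.003], [0, 0.003, 0]]

```text
t: 18.75
eef_pos: [0.468, 0.0405, 0.0982]
orientation: [[0.559, 0.829, -0.003], [0.829, -0.559, -0.001], [-0.002, -0.002, -1.0]]
contact_force: [-3.7, -0.1, 12.7]
gripper_width: 0.006
```

Call:
step_arm:
  commands:
    - [[-0.001, 0, -0.0033], [0, 0.004, 0]]

```text
t: 18.88
eef_pos: [0.468, 0.0405, 0.098]
orientation: [[0.559, 0.829, -0.003], [0.829, -0.559, -0.001], [-0.002, -0.002, -1.0]]
contact_force: [-3.5, -0.1, 11.1]
gripper_width: 0.008
```

Call:
step_arm:
  commands:
    - [[-0.001, 0, -0.0035], [0, 0.004, 0]]

```text
t: 19.0
eef_pos: [0.4679, 0.0403, 0.0972]
orientation: [[0.559, 0.829, -0.003], [0.829, -0.559, -0.002], [-0.003, -0.002, -1.0]]
contact_force: [-3.3, -0.7, 10.5]
gripper_width: 0.008
```

Call:
step_arm:
  commands:
    - [[-0.001, 0, -0.0035], [0, 0.004, 0]]

```text
t: 19.12
eef_pos: [0.4676, 0.0402, 0.0958]
orientation: [[0.559, 0.829, -0.004], [0.829, -0.559, -0.002], [-0.004, -0.003, -1.0]]
contact_force: [-2.4, -1.2, 6.5]
gripper_width: 0.003
```

Snapping over; gentler steps from here.

Call:
step_arm:
  commands:
    - [[-0.0005, 0, -0.0018], [0, 0.002, 0]]

```text
t: 19.25
eef_pos: [0.4675, 0.0401, 0.0949]
orientation: [[0.559, 0.829, -0.005], [0.829, -0.559, -0.002], [-0.005, -0.003, -1.0]]
contact_force: [-1.3, 0.3, 5.2]
gripper_width: 0.004
```

Call:
step_arm:
  commands:
    - [[-0.0005, 0, -0.002], [0, 0.002, 0]]

```text
t: 19.38
eef_pos: [0.4675, 0.04, 0.0943]
orientation: [[0.559, 0.829, -0.005], [0.829, -0.559, -0.002], [-0.005, -0.003, -1.0]]
contact_force: [-3.5, -0.4, 11.5]
gripper_width: 0.006
```

Call:
step_arm:
  commands:
    - [[-0.0005, 0, -0.0025], [0, 0.002, 0]]

```text
t: 19.5
eef_pos: [0.4676, 0.04, 0.0942]
orientation: [[0.559, 0.829, -0.005], [0.829, -0.559, -0.002], [-0.005, -0.002, -1.0]]
contact_force: [-5.5, -0.3, 16.3]
gripper_width: 0.004
```

Call:
step_arm:
  commands:
    - [[0, 0, 0.025], [0.002, -0.005, 0]]
    - [[0, 0, 0.022], [0, 0, 0]]
    - [[0.012, 0.018, 0.006], [0, 0, 0]]
    - [[0.02, 0.03, 0], [0, 0, 0]]
    - [[0.018, 0.027, 0], [0, 0, 0]]
    - [[0.012, 0.019, 0], [0, 0, 0]]
    - [[0, 0, 0], [0, 0, 0]]
    - [[0, 0, 0], [0, 0, 0]]

```text
t: 20.5
eef_pos: [0.5296, 0.1358, 0.1439]
orientation: [[0.56, 0.828, -0.006], [0.828, -0.56, -0.002], [-0.005, -0.004, -1.0]]
contact_force: [0.1, -1.0, 0.5]
gripper_width: 0.006
```

```bash
python3 -c "
from g import *
show();to(-48,56)"
```

```text
t 20.5 box xy mm [-50.6  49. ] z 143.9 F [ 0.1 -1.   0.5] tilt [-0.006 -0.002]
shift mm to -48 56 [6.1 4.3]
```

Call:
step_arm:
  commands:
    - [[0.006, 0.004, -0.008], [0.002, -0.006, 0]]
    - [[0, 0, -0.006], [0, 0, 0]]
    - [[0, 0, -0.004], [0, 0, 0]]
    - [[0, 0, -0.002], [0, 0, 0]]

```text
t: 21.0
eef_pos: [0.5352, 0.1381, 0.1223]
orientation: [[0.562, 0.827, 0.0], [0.827, -0.562, -0.0], [-0.0, 0.0, -1.0]]
contact_force: [1.0, 0.5, 0.4]
gripper_width: 0.005
```

Call:
step_arm:
  commands:
    - [[0, 0, -0.0015], [0, 0, 0]]
    - [[0, 0, -0.0015], [0, 0, 0]]

```text
t: 21.25
eef_pos: [0.5352, 0.138, 0.1193]
orientation: [[0.562, 0.827, 0.001], [0.827, -0.562, -0.0], [0.0, 0.001, -1.0]]
contact_force: [-0.2, -0.4, -0.3]
gripper_width: 0.006
```

```bash
python3 -c "
from g import *
show();to(-48,56)"
```

```text
t 21.25 box xy mm [-47.2  54. ] z 119.3 F [-0.2 -0.4 -0.3] tilt [ 0.001 -0.   ]
shift mm to -48 56 [0.4 2.1]
```

Call:
step_arm:
  commands:
    - [[0.0004, 0.0008, -0.0015], [0, 0, 0]]
    - [[0.0004, 0.0008, -0.0015], [0, 0, 0]]
    - [[0.0004, 0.0006, -0.0015], [0, 0, 0]]

```text
t: 21.62
eef_pos: [0.5366, 0.1404, 0.1149]
orientation: [[0.562, 0.827, 0.001], [0.827, -0.562, -0.0], [0.001, 0.001, -1.0]]
contact_force: [0.1, 0.2, 0.6]
gripper_width: 0.003
```

Call:
step_arm:
  commands:
    - [[0.0004, 0.0006, -0.0015], [0, 0, 0]]
    - [[0.0004, 0.0006, -0.0015], [0, 0, 0]]
    - [[0.0004, 0.0006, -0.0015], [0, 0, 0]]

```text
t: 22.0
eef_pos: [0.5381, 0.1426, 0.1106]
orientation: [[0.562, 0.827, 0.002], [0.827, -0.562, 0.0], [0.001, 0.001, -1.0]]
contact_force: [-0.5, 0.4, 0.1]
gripper_width: 0.005
```

```bash
python3 -c "
from g import *
show();to(-48,60)"
```

```text
t 22.0 box xy mm [-47.3  59.4] z 110.6 F [-0.5  0.4  0.1] tilt [0.002 0.   ]
shift mm to -48 60 [-0.2  0.9]
```

Call:
step_arm:
  commands:
    - [[0.0002, 0.0005, -0.0013], [0, 0, 0]]
    - [[0.0002, 0.0005, -0.0013], [0, 0, 0]]
    - [[0.0002, 0.0005, -0.0013], [0, 0, 0]]

```text
t: 22.38
eef_pos: [0.539, 0.1441, 0.1065]
orientation: [[0.562, 0.827, 0.003], [0.827, -0.562, 0.0], [0.002, 0.002, -1.0]]
contact_force: [1.1, -0.0, -0.3]
gripper_width: 0.007
```

Call:
step_arm:
  commands:
    - [[0.0002, 0.0005, -0.001], [0, 0, 0]]
    - [[0.0002, 0.0005, -0.001], [0, 0, 0]]

```text
t: 22.62
eef_pos: [0.5394, 0.145, 0.1042]
orientation: [[0.562, 0.827, 0.003], [0.827, -0.562, -0.0], [0.001, 0.002, -1.0]]
contact_force: [0.1, -0.5, 0.7]
gripper_width: 0.005
```

Call:
step_arm:
  commands:
    - [[0.0002, 0.0003, -0.001], [0, 0, 0]]
    - [[0.0002, 0.0003, -0.001], [0, 0, 0]]

```text
t: 22.88
eef_pos: [0.5399, 0.1453, 0.1027]
orientation: [[0.563, 0.827, 0.003], [0.827, -0.563, -0.001], [0.001, 0.003, -1.0]]
contact_force: [-2.4, -1.9, 6.1]
gripper_width: 0.001
```

```bash
python3 -c "
from g import *
show();to(-48,63)"
```

```text
t 22.88 box xy mm [-47.4  62.7] z 102.7 F [-2.4 -1.9  6.1] tilt [ 0.003 -0.001]
shift mm to -48 63 [-0.3  0.6]
```

Call:
step_arm:
  commands:
    - [[-0.0003, 0.0002, -0.0018], [0, 0.003, 0]]
    - [[-0.0005, 0, -0.0022], [0, 0.003, 0]]

```text
t: 23.12
eef_pos: [0.5399, 0.1454, 0.1021]
orientation: [[0.563, 0.827, 0.0], [0.827, -0.563, -0.0], [-0.0, 0.001, -1.0]]
contact_force: [-2.3, -1.1, 11.1]
gripper_width: 0.006
```

Call:
step_arm:
  commands:
    - [[-0.001, 0, -0.0027], [0, 0.004, 0]]
    - [[-0.001, 0, -0.0027], [0, 0.004, 0]]

```text
t: 23.38
eef_pos: [0.5399, 0.1455, 0.1019]
orientation: [[0.563, 0.826, -0.0], [0.826, -0.563, 0.001], [0.0, -0.0, -1.0]]
contact_force: [-1.7, -2.2, 10.6]
gripper_width: 0.005
```

Call:
step_arm:
  commands:
    - [[-0.001, 0, -0.003], [0, 0.004, 0]]

```text
t: 23.5
eef_pos: [0.54, 0.1455, 0.1017]
orientation: [[0.563, 0.826, -0.0], [0.826, -0.563, 0.001], [0.001, -0.001, -1.0]]
contact_force: [-2.7, -1.7, 12.1]
gripper_width: 0.004
```

Call:
step_arm:
  commands:
    - [[-0.001, 0, -0.0032], [0, 0.004, 0]]

```text
t: 23.62
eef_pos: [0.54, 0.1455, 0.1017]
orientation: [[0.563, 0.826, 0.0], [0.826, -0.563, 0.002], [0.001, -0.001, -1.0]]
contact_force: [-2.7, -1.4, 12.2]
gripper_width: 0.006
```

Call:
step_arm:
  commands:
    - [[-0.001, 0, -0.0034], [0, 0.004, 0]]

```text
t: 23.75
eef_pos: [0.54, 0.1456, 0.1013]
orientation: [[0.563, 0.826, 0.0], [0.826, -0.563, 0.002], [0.002, -0.001, -1.0]]
contact_force: [-2.4, -1.8, 13.2]
gripper_width: 0.009
```

Call:
step_arm:
  commands:
    - [[-0.001, 0, -0.0036], [0, 0.004, 0]]

```text
t: 23.88
eef_pos: [0.5401, 0.1456, 0.1008]
orientation: [[0.563, 0.826, 0.0], [0.826, -0.563, 0.003], [0.003, -0.001, -1.0]]
contact_force: [-2.8, -1.9, 12.1]
gripper_width: 0.003
```

Call:
step_arm:
  commands:
    - [[-0.001, 0, -0.0036], [0, 0.004, 0]]

```text
t: 24.0
eef_pos: [0.5401, 0.1457, 0.1005]
orientation: [[0.563, 0.826, 0.001], [0.826, -0.563, 0.004], [0.003, -0.002, -1.0]]
contact_force: [-2.2, -1.8, 9.3]
gripper_width: 0.005
```

Call:
step_arm:
  commands:
    - [[-0.001, 0, -0.0036], [0, 0.004, 0]]

```text
t: 24.12
eef_pos: [0.5402, 0.1459, 0.0996]
orientation: [[0.564, 0.826, 0.001], [0.826, -0.564, 0.004], [0.004, -0.002, -1.0]]
contact_force: [-2.4, -0.7, 11.3]
gripper_width: 0.006
```

Call:
step_arm:
  commands:
    - [[-0.001, 0, -0.0036], [0, 0.004, 0]]

```text
t: 24.25
eef_pos: [0.5402, 0.1461, 0.098]
orientation: [[0.563, 0.826, 0.0], [0.826, -0.563, 0.005], [0.004, -0.003, -1.0]]
contact_force: [0.8, -0.5, 5.5]
gripper_width: 0.007
```

Call:
step_arm:
  commands:
    - [[-0.0005, 0, -0.0018], [0, 0.002, 0]]

```text
t: 24.38
eef_pos: [0.5403, 0.1461, 0.0977]
orientation: [[0.564, 0.826, 0.0], [0.826, -0.564, 0.005], [0.005, -0.003, -1.0]]
contact_force: [-1.6, -0.5, 4.6]
gripper_width: 0.003
```

Call:
step_arm:
  commands:
    - [[-0.0005, 0, -0.002], [0, 0.002, 0]]

```text
t: 24.5
eef_pos: [0.5404, 0.1462, 0.0975]
orientation: [[0.564, 0.826, 0.001], [0.826, -0.564, 0.006], [0.005, -0.003, -1.0]]
contact_force: [-2.8, -1.5, 9.8]
gripper_width: 0.004
```

Call:
step_arm:
  commands:
    - [[-0.0005, 0, -0.0025], [0, 0.002, 0]]

```text
t: 24.62
eef_pos: [0.5404, 0.1462, 0.0975]
orientation: [[0.564, 0.826, 0.001], [0.826, -0.564, 0.006], [0.006, -0.002, -1.0]]
contact_force: [-4.4, -1.5, 12.5]
gripper_width: 0.007
```

Call:
step_arm:
  commands:
    - [[-0.0005, 0, -0.003], [0, 0.002, 0]]
    - [[0, 0, 0.025], [-0.006, 0, 0]]
    - [[0, 0, 0.022], [0, 0, 0]]
    - [[0.002, -0.025, 0.006], [0, 0, 0]]
    - [[0.003, -0.035, 0], [0, 0, 0]]
    - [[0.003, -0.035, 0], [0, 0, 0]]
    - [[0.002, -0.035, 0], [0, 0, 0]]
    - [[0.001, -0.012, 0], [0, 0, 0]]
    - [[0, 0, 0], [0, 0, 0]]
    - [[0, 0, 0], [0, 0, 0]]

```text
t: 25.88
eef_pos: [0.5506, 0.0036, 0.1505]
orientation: [[0.561, 0.828, 0.0], [0.828, -0.561, 0.004], [0.003, -0.002, -1.0]]
contact_force: [-0.2, -0.9, -0.2]
gripper_width: 0.007
```

```bash
python3 -c "
from g import *
show();to(48,-54)
im=ctrl.capture('scene'); cv2.imwrite('pics/s4.png',cv2.resize(im[140:230,170:280],None,fx=7,fy=6.5,interpolation=2)[:,:,::-1])"
```

```text
t 25.88 box xy mm [ 41.5 -48.2] z 150.5 F [-0.2 -0.9 -0.2] tilt [0.    0.004]
shift mm to 48 -54 [ 2.1 -8.4]
```

View pics/s4.png

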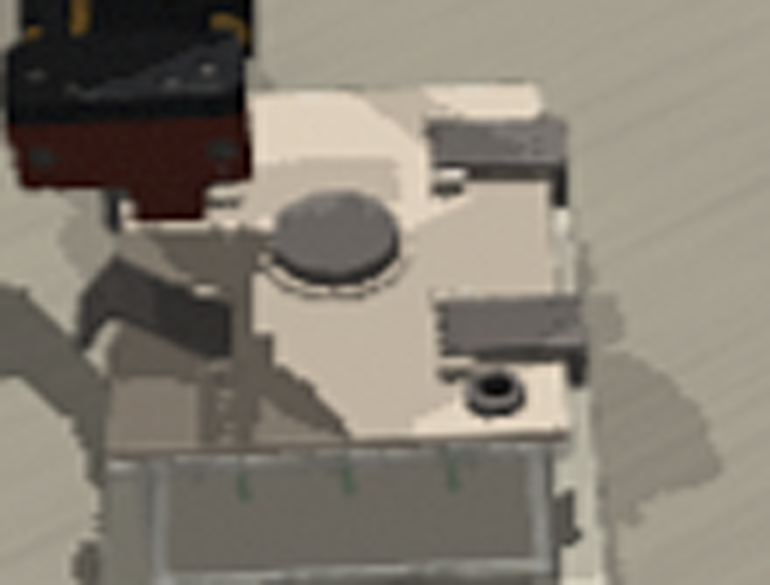

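Clips a (515,325) and b (500,145) lie flat. Clip d at (160,310) still stands open. On to d.

Call:
step_arm:
  commands:
    - [[0.002, -0.008, -0.008], [-0.004, 0, 0]]
    - [[0, 0, -0.008], [0, 0, 0]]
    - [[0, 0, -0.006], [0, 0, 0]]
    - [[0, 0, -0.003], [0, 0, 0]]

```text
t: 26.42
eef_pos: [0.5525, -0.0029, 0.1232]
orientation: [[0.558, 0.83, -0.001], [0.83, -0.558, -0.0], [-0.001, -0.0, -1.0]]
contact_force: [-0.4, 0.2, -0.8]
gripper_width: 0.009
```

Call:
step_arm:
  commands:
    - [[0, 0, -0.0015], [0, 0, 0]]
    - [[0, 0, -0.0015], [0, 0, 0]]

```text
t: 26.68
eef_pos: [0.5525, -0.0028, 0.12]
orientation: [[0.558, 0.83, -0.001], [0.83, -0.558, -0.0], [-0.001, -0.0, -1.0]]
contact_force: [0.3, 0.5, 0.4]
gripper_width: 0.005
```

```bash
python3 -c "
from g import *
show();to(48,-54)"
```

```text
t 26.68 box xy mm [ 46.7 -52.4] z 120.0 F [0.3 0.5 0.4] tilt [-0.001 -0.   ]
shift mm to 48 -54 [ 0.2 -2.1]
```

Call:
step_arm:
  commands:
    - [[-0.0002, -0.0009, -0.0015], [0, 0, 0]]
    - [[-0.0002, -0.0009, -0.0015], [0, 0, 0]]
    - [[-0.0002, -0.0009, -0.0015], [0, 0, 0]]

```text
t: 27.05
eef_pos: [0.5521, -0.0055, 0.116]
orientation: [[0.558, 0.83, 0.0], [0.83, -0.558, 0.0], [0.0, 0.0, -1.0]]
contact_force: [-0.9, 0.3, 0.4]
gripper_width: 0.007
```

Call:
step_arm:
  commands:
    - [[-0.0003, -0.0008, -0.0015], [0, 0, 0]]
    - [[-0.0003, -0.0008, -0.0015], [0, 0, 0]]
    - [[-0.0003, -0.0007, -0.0015], [0, 0, 0]]

```text
t: 27.42
eef_pos: [0.5511, -0.008, 0.1113]
orientation: [[0.558, 0.83, 0.0], [0.83, -0.558, 0.0], [0.0, 0.0, -1.0]]
contact_force: [-0.3, 0.3, -0.2]
gripper_width: 0.002
```

```bash
python3 -c "
from g import *
show();to(48,-60)"
```

```text
t 27.43 box xy mm [ 48.5 -57.4] z 111.3 F [-0.3  0.3 -0.2] tilt [0. 0.]
shift mm to 48 -60 [-1.8 -1.8]
```

Call:
step_arm:
  commands:
    - [[-0.0006, -0.0008, -0.0012], [0, 0, 0]]
    - [[-0.0006, -0.0008, -0.0012], [0, 0, 0]]
    - [[-0.0006, -0.0008, -0.0012], [0, 0, 0]]

```text
t: 27.8
eef_pos: [0.5495, -0.0105, 0.1074]
orientation: [[0.558, 0.83, 0.001], [0.83, -0.558, 0.0], [0.001, 0.001, -1.0]]
contact_force: [-0.1, 0.2, 0.5]
gripper_width: 0.007
```

Call:
step_arm:
  commands:
    - [[-0.0004, -0.0006, -0.001], [0, 0, 0]]
    - [[-0.0004, -0.0006, -0.001], [0, 0, 0]]

```text
t: 28.05
eef_pos: [0.5488, -0.0116, 0.1055]
orientation: [[0.558, 0.83, 0.002], [0.83, -0.558, 0.001], [0.001, 0.001, -1.0]]
contact_force: [0.1, 1.7, 3.6]
gripper_width: 0.003
```

Call:
step_arm:
  commands:
    - [[-0.0004, -0.0006, -0.001], [0, 0, 0]]
    - [[-0.0003, -0.0005, -0.001], [0, 0, 0]]

```text
t: 28.3
eef_pos: [0.5489, -0.0117, 0.1051]
orientation: [[0.557, 0.83, 0.005], [0.83, -0.557, 0.002], [0.005, 0.003, -1.0]]
contact_force: [-0.2, 3.5, 6.6]
gripper_width: 0.006
```

```bash
python3 -c "
from g import *
show();to(48,-63)"
```

```text
t 28.3 box xy mm [ 48.7 -61.8] z 105.1 F [-0.2  3.5  6.6] tilt [0.005 0.002]
shift mm to 48 -63 [-1.3 -0.6]
```

Call:
step_arm:
  commands:
    - [[-0.0005, -0.0005, -0.0018], [-0.002, 0.006, 0]]
    - [[-0.0008, -0.0003, -0.0024], [0, 0.004, 0]]

```text
t: 28.55
eef_pos: [0.5489, -0.0118, 0.1043]
orientation: [[0.557, 0.831, -0.0], [0.831, -0.557, 0.001], [0.001, -0.001, -1.0]]
contact_force: [-1.2, 2.6, 11.4]
gripper_width: 0.01
```

Call:
step_arm:
  commands:
    - [[-0.001, -0.0003, -0.0028], [0, 0.004, 0]]
    - [[-0.001, -0.0003, -0.003], [0, 0.004, 0]]

```text
t: 28.8
eef_pos: [0.5488, -0.0119, 0.1039]
orientation: [[0.556, 0.831, -0.001], [0.831, -0.556, 0.002], [0.001, -0.002, -1.0]]
contact_force: [-1.2, 2.2, 12.5]
gripper_width: 0.007
```

Call:
step_arm:
  commands:
    - [[-0.001, -0.0003, -0.0032], [0, 0.004, 0]]

```text
t: 28.92
eef_pos: [0.5489, -0.0119, 0.1038]
orientation: [[0.556, 0.831, -0.001], [0.831, -0.556, 0.002], [0.001, -0.002, -1.0]]
contact_force: [-1.9, 3.6, 14.4]
gripper_width: 0.007
```

Call:
step_arm:
  commands:
    - [[-0.001, -0.0003, -0.0034], [0, 0.004, 0]]

```text
t: 29.05
eef_pos: [0.5488, -0.012, 0.1036]
orientation: [[0.555, 0.832, -0.001], [0.832, -0.555, 0.002], [0.001, -0.001, -1.0]]
contact_force: [-2.3, 3.1, 11.7]
gripper_width: -0.001
```

Call:
step_arm:
  commands:
    - [[-0.001, -0.0003, -0.0035], [0, 0.004, 0]]

```text
t: 29.18
eef_pos: [0.5488, -0.012, 0.1033]
orientation: [[0.555, 0.832, -0.0], [0.832, -0.555, 0.002], [0.002, -0.001, -1.0]]
contact_force: [-2.6, 3.9, 13.5]
gripper_width: 0.007
```

Call:
step_arm:
  commands:
    - [[-0.001, -0.0003, -0.0036], [0, 0.004, 0]]

```text
t: 29.3
eef_pos: [0.5487, -0.0121, 0.1028]
orientation: [[0.555, 0.832, -0.001], [0.832, -0.555, 0.002], [0.001, -0.002, -1.0]]
contact_force: [-2.3, 2.1, 13.6]
gripper_width: 0.007
```

Call:
step_arm:
  commands:
    - [[-0.001, -0.0003, -0.0036], [0, 0.004, 0]]

```text
t: 29.42
eef_pos: [0.5484, -0.0123, 0.1015]
orientation: [[0.555, 0.832, -0.001], [0.832, -0.555, 0.002], [0.001, -0.002, -1.0]]
contact_force: [-1.3, 2.5, 6.5]
gripper_width: 0.005
```

Call:
step_arm:
  commands:
    - [[-0.001, -0.0003, -0.0036], [0, 0.004, 0]]

```text
t: 29.55
eef_pos: [0.5483, -0.0125, 0.0998]
orientation: [[0.555, 0.832, -0.002], [0.832, -0.555, 0.002], [0.001, -0.003, -1.0]]
contact_force: [-0.9, 2.1, 13.5]
gripper_width: 0.007
```

Call:
step_arm:
  commands:
    - [[-0.001, -0.0003, -0.0036], [0, 0.004, 0]]

```text
t: 29.68
eef_pos: [0.5484, -0.0125, 0.0996]
orientation: [[0.554, 0.832, -0.002], [0.832, -0.554, 0.002], [0.001, -0.003, -1.0]]
contact_force: [-3.7, 3.5, 19.6]
gripper_width: 0.007
```

Call:
step_arm:
  commands:
    - [[0, 0, 0.025], [0, 0, 0]]
    - [[0, 0, 0.04], [0, 0, 0]]
    - [[0, 0, 0.03], [0, 0, 0]]
    - [[-0.02, -0.05, 0.02], [0, 0, 0]]
    - [[-0.02, -0.05, 0], [0, 0, 0]]
    - [[-0.02, -0.05, 0], [0, 0, 0]]
    - [[-0.02, -0.05, 0], [0, 0, 0]]
    - [[-0.02, -0.05, 0], [0, 0, 0]]
    - [[0, 0, 0], [0, 0, 0]]
    - [[0, 0, 0], [0, 0, 0]]
    - [[0, 0, 0], [0, 0, 0]]

```text
t: 31.05
eef_pos: [0.4405, -0.2715, 0.2127]
orientation: [[0.555, 0.832, -0.014], [0.832, -0.555, -0.004], [-0.011, -0.009, -1.0]]
contact_force: [-0.2, -0.1, -0.0]
gripper_width: 0.004
```

```bash
python3 -c "
from g import *
show()
im=ctrl.capture('scene'); cv2.imwrite('pics/s5.png',cv2.resize(im[130:360,160:350],None,fx=3.2,fy=2.6,interpolation=2)[:,:,::-1])"
```

```text
t 31.05 box xy mm [ 106.  -337.4] z 212.7 F [-0.2 -0.1 -0. ] tilt [-0.014 -0.004]
```

View pics/s5.png

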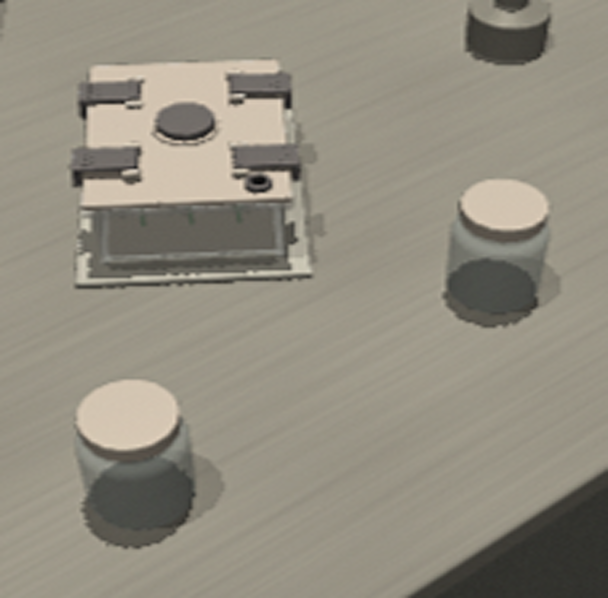

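All four clips lie flat: a (265,160), b (260,87), c (110,95) and d (105,163). The jars and burner stand undisturbed and the hand is clear, so I'm handing in.

```bash
python3 -c "
from plant import ctrl
print(ctrl.job_done())"
```

```text
the job is handed in; nothing more can be done
None
```

The lid is pressed home and all four clips are snapped shut, in the order a (vent corner), c, b, d. I handed the job in at about 31 s of the 72 s allowed; it reports no verdict.

- **Lid:** I pressed the pad to about 12 N vertical. It stopped with only the pad yielding, about 4 N per mm, which puts the uncompressed pad top at about 100 mm, as it should be with the lid home.
- **Clips:** Each one gave way at about 12 to 14 N, the force dropped as it snapped, and it then met a hard stop. The stops were at fingertip heights of about 95.6 (a), 94.2 (c), 97.5 (b) and 99.6 mm (d). Each was within about 0.5 mm of the closed height I estimated from where its lip met the rib.
- **Forces:** The highest vertical readings were 17.9 N on clip a and 19.6 N on clip d. With the sideways part included, the total was about 19 N on a and about 20 N on d. That is right at the 20 N guide but below the 25 N limit. I only read the force at the end of each move, so short peaks in between were not seen.
- **Last checks:** The final picture shows all four clips flat and the jars and burner standing. The hand is well clear, with the force reading near zero. I did not measure the clip angles from the picture. No check failed or disagreed.

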